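Roll a duct stub into the V-block

ROBOT

A 6-joint arm with a two-finger parallel gripper is mounted at the origin on the work surface. World frame = base frame: x ahead of the robot, y to its left, z up, the work surface at z = 0. Lengths are in m, angles in rad, forces in N, time in s.
With the tool pointing down it reaches from about 0.35 to 0.975 m from the base axis. Payload 7.1 kg.
Tool frame: the origin (TCP) lies at the centre of the arm's flange, where the gripper is bolted on; the fingertips stand 182 mm ahead of it and the grasp point (between the pads) lies 163 mm ahead of it; x points along the fingers, y is the direction in which the jaws open and shut, and the axes are right-handed (so a half turn about x gives the same grasp; the last joint's range is limited). The gripper opens to 88 mm and grips with 3 to 60 N. Pads are 20 mm wide; open, the fingers measure 115 mm over their backs; the gripper's body (75 mm by 178 mm) begins 61 mm behind the grasp point.
Start: joints at [-1.17, 0.423, 1.63, -0, 1.089, -0.019], TCP at [0.255, -0.571, 0.405] pointing down, gripper open.
Joint ranges: [-3, 3], [-0.9, 2.11], [0.09, 2.58], [-1.31, 4.45], [0.11, 2.69], [-2.54, 2.54]. Speed limits (rad/s): [2.39, 2.39, 3.01, 3.14, 3.14, 3.14].

INTERFACE

Orientations are given as a unit quaternion [x, y, z, w].
In Python, from plant import r gives the robot as it stands. The module is installed in compiled form; this text tells all that it offers.
- The arm moves only by the tool step_arm, never from a script. Its argument "increments" is a list of rows, each a list of 5 numbers: the shift along the world's x, y, z in m, then the turn about the world's z in degrees, then the finger opening in m, from 0 to 0.0878. A call has 1 to 8 rows; each row shifts and turns the pose as measured when the row begins; what a row does not reach is not made up. A row lasts 1/10 s, in which the tool goes at most 50 mm and 8.59 degrees, less where a joint would pass 70% of its speed; a pose out of reach is approached as far as the arm can. A call with a gripper value outside its range is refused whole. The fingers move at their own pace and stop on an object; "newtons" is the grip in N (left out, the last holds). Time passes only in rows, so rows that do not move let the fingers close. It gives the time, the measured TCP pose, the force and the opening at its end, in the units of the state.
- r.get_state(): the state, without advancing time (a new reading comes with each control period).
- r.capture(name): name is "side" or "top"; returns a dict with "img" (384x512x3 uint8, red, green, blue), "K" (3x3 intrinsics, pixels), "pose" (4x4, takes a point from camera to world coordinates). Camera axes: x right, y up, looking along -z (the intrinsics and any distortion apply to the point x, -y, -z); pixel columns grow to the right and rows downward; lengths in m; the calibration is good to about 2 mm. A picture is of the moment at which its call begins. There is no depth.
- r.close_job(): hands the job in, once; it reports no verdict.
The state is a dict: "clock": time; "joints": joint angles; "qd": joint speeds; "effort": joint torques, N m; "position": TCP position; "tcp_rot": TCP orientation; "ft_force": force on the tool from outside, world axes, zero at the start; "wrist_torque": the same for the moment, N m; "opening": opening from 0.0 (shut) to 1.0 (fully open).
Only numpy, scipy, OpenCV 4.12 (cv2) and the standard library are available. Lean on these libraries where they do the work, as an engineer would, in place of code of your own. Each camera call takes 0.05 s, during which the arm holds its last target. There are 200 camera calls.

TASK

With your fingertips, roll the orange duct stub along the bench by its side, over the blue ramp and into the groove of the V-block, so that it lies settled and square in the groove with both of its ends sticking out past the block. Push it gently and let it turn as it goes: do not lift, carry or just slide it, and leave the bottle, the white box and the red cleaner where they are.

Things in the scene. Friction and masses are not known exactly. Their poses are not given: they have to be found in the camera images.
- duct: Orange plastic round bar, black end plugs, one white stripe: diameter 50 mm, length 200 mm, 0.15-0.31 kg, slippery (friction about 0.35), rolls very freely. Origin mid-length on its axis (25 mm above the bench). x along the bar; y, z turn as it rolls. Starts on the block's +y or -y side, 150-190 mm from the groove, up to 0.15 rad out of square and about 20 mm off along it.
- stripe (a point): Point on the white stripe of the duct stub, midway along it, on the surface (25 mm from the axis): on top at the start (50 mm above the bench), underneath after half a turn.
- vblock: Low V-block fixed to the bench, 110 mm long (x, along the groove), 124 mm across (y); origin on the bench under the groove. On both sides a blue ramp rises from 62 mm off the middle to a crest 12 mm high at 15.6 mm; then the white groove falls at 30 degrees to its bottom, 3 mm above the bench. The seated stub's axis is 32 mm above the bench, over that bottom.
- bottle: White bottle with a blue cap and label, 52 mm diameter, 130 mm high, standing on the bench on the V-block's other side, 150 to 190 mm from the groove. Origin under its base. A bystander.
- sleevebox: White box of splice sleeves with a green lid, 62 x 82 x 34 mm high, beyond the +x end of the V-block. Origin under its middle. A bystander.
- cleaner: Red connector cleaner with a black nose, 24 mm wide, 20 mm high, reaching 50 mm to its -y and 95 mm to its +y from its origin under the red body; it lies off the -x end of the V-block. A bystander.
Mind the look-alikes: they are no part of the job. What is meant by the duct is not turquoise, and is the larger of those in its own colour.

How it is judged:
On the way:
1. the stub has rolled half a turn on its way: its stripe, on top at the start, comes underneath (height (world z) of stripe below 0.012 m), for 0.04 s.
At the end, for the whole second after the job is handed in: The stub rests in the groove, axis within 6 mm of its middle line, 29 to 35 mm above the bench, square within 0.06 rad, its middle within 44 mm of the block's along the groove, at rest on the block. Bystanders within 20 mm of their starts, the bottle upright (y of duct in the frame of vblock between -0.006 and 0.006 m and x of duct in the frame of vblock between -0.044 and 0.044 m and z of duct in the frame of vblock between 0.029 and 0.035 m and angle between the x axis of duct and the x axis of vblock, either way round below 0.06 rad and linear speed of duct below 0.02 m/s and contact force between duct and vblock above 0.3 N and distance of each of bottle, sleevebox, cleaner from where it was at the start of the episode below 0.02 m and angle between bottle's own z axis and vertical below 0.2 rad); the robot touches nothing.
It fails at once if the stub is lifted or carried: its axis more than 5 mm above its height on the bench while clear of the V-block, or higher than 44 mm anywhere (height (world z) of duct above 0.044 m or (height (world z) of duct above 0.03 m and (y of duct in the frame of vblock above 0.075 m or y of duct in the frame of vblock below -0.075 m))).
It fails at once if the stub is stood or tipped on end by more than 0.25 rad (angle between duct's own x axis and vertical below 1.32 rad or angle between duct's own x axis and vertical above 1.82 rad).
It fails at once if the stub is shoved or squeezed with more than 25 N (contact force between the fingers and duct above 25 N).
It fails at once if a bystander is moved more than 20 mm or the bottle tipped (not (distance of each of bottle, sleevebox, cleaner from where it was at the start of the episode below 0.02 m and angle between bottle's own z axis and vertical below 0.2 rad)).
It also fails if it takes over 38 s, if anything falls off the work surface, if the arm or the gripper's body presses on something with over 40 N, if the wrist force passes 120 N, or if a joint passes its speed limit or range.

## Working session

There is one attempt and no reset: what is moved stays moved. The work goes in short steps, Python scripts to look and compute and a tool call to move; the robot and the scene stay as the last step left them, time stands still between calls to the robot, and variables do not carry over. Pictures are saved under pics/ and viewed, about 8 in all and at most 12, crops included, and the job is handed in when it is done.

Besides the shell and the picture viewer there is one more tool, called after ">>>" by a JSON object that holds its "op" and its "data". step_arm: Moves the arm, as the interface text tells. Its arguments: {"type":"object","properties":{"increments":{"type":"array","items":{"type":"array","items":{"type":"number"}}},"newtons":{"type":"number"}},"required":["increments"]}

```bash
mkdir -p pics; cat > h.py <<'E'
import numpy as np, cv2
from plant import r
def cap(n,f=None):
    c=r.capture(n)
    if f: cv2.imwrite('pics/'+f,c['img'][:,:,::-1])
    return c
def ray(c,uv,z):
    uv=np.atleast_2d(uv).astype(float);K=c['K'];P=c['pose']
    d=np.c_[(uv[:,0]-K[0,2])/K[0,0],-(uv[:,1]-K[1,2])/K[1,1],-np.ones(len(uv))]@P[:3,:3].T
    o=P[:3,3];return o+d*((z-o[2])/d[:,2])[:,None]
def px(c,p):
    q=(np.atleast_2d(p)-c['pose'][:3,3])@c['pose'][:3,:3];K=c['K']
    return np.c_[K[0,0]*q[:,0]/-q[:,2]+K[0,2],K[1,1]*-q[:,1]/-q[:,2]+K[1,2]]
E
python3 - <<'E'
from h import *
a=cap('top','top0.png');b=cap('side','side0.png')
for c in(a,b):print(c['K'].round(1).tolist(),c['pose'].round(3).tolist(),[k for k in c])
s=r.get_state();print(s['clock'],s['position'],s['tcp_rot'],s['ft_force'])
E
```

```text
[[386.7, 0.0, 255.3], [0.0, 386.7, 189.3], [0.0, 0.0, 1.0]] [[0.007, 0.998, -0.056, 0.55], [-1.0, 0.008, 0.027, 0.14], [0.027, 0.056, 0.998, 0.907], [0.0, 0.0, 0.0, 1.0]] ['img', 'K', 'pose']
[[468.3, 0.0, 254.2], [0.0, 468.3, 192.3], [0.0, 0.0, 1.0]] [[-0.861, 0.314, -0.4, 0.14], [-0.509, -0.537, 0.673, 0.865], [-0.003, 0.783, 0.622, 0.764], [0.0, 0.0, 0.0, 1.0]] ['img', 'K', 'pose']
0.1 [ 0.25465218 -0.57048919  0.40401801] [-0.69149731 -0.14778743  0.69168289 -0.14685071] [ 0.899347   -0.13182697 -0.00606698]
```

View pics/top0.png

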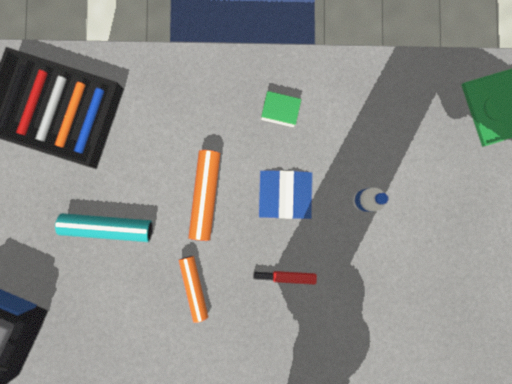

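View pics/side0.png

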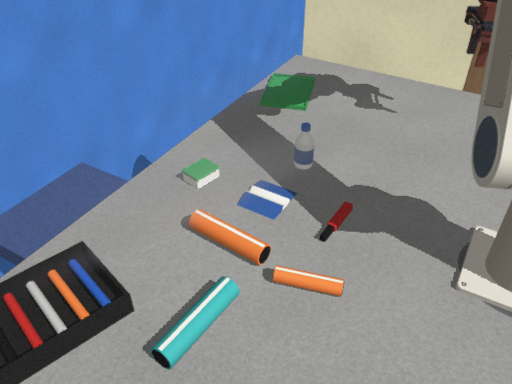

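The top view (image right = −y, up = +x) has the large orange duct at (205,195), the V-block at (286,194), the small orange decoy at (194,290) and the bottle at (372,199). The box is at (282,107) and the cleaner at (285,277). The side view agrees. So the duct starts on the +y side and must roll toward −y.

```bash
cat >> h.py <<'E'
def big(m):
    n,l,s,_=cv2.connectedComponentsWithStats(m.astype(np.uint8));return l==1+s[1:,4].argmax()
def rect(m):
    p=cv2.findContours(m.astype(np.uint8),cv2.RETR_EXTERNAL,cv2.CHAIN_APPROX_NONE)[0]
    return cv2.minAreaRect(max(p,key=cv2.contourArea))
def ducttop(c,box=None,z=.025):
    """duct centre and heading from the outline of its orange in the top view, axis height z"""
    h=cv2.cvtColor(c['img'],cv2.COLOR_RGB2HSV);m=(h[...,0]>4)&(h[...,0]<22)&(h[...,1]>150)&(h[...,2]>90)
    if box: k=np.zeros_like(m);k[box[1]:box[3],box[0]:box[2]]=1;m&=k
    m=cv2.morphologyEx(m.astype(np.uint8),cv2.MORPH_CLOSE,np.ones((9,9)))
    m=big(m);rc=rect(m);b=cv2.boxPoints(rc);b=b[b[:,1].argsort()]
    e=ray(c,[b[:2].mean(0),b[2:].mean(0)],z)
    return e,rc,m
E
python3 - <<'E'
from h import *
a=cap('top');b=cap('side')
def axis(e): d=e[0]-e[1];return e.mean(0).round(4),round(float(np.degrees(np.arctan2(d[1],d[0]))),2),round(float(np.linalg.norm(d)),4)
e,rc,m=ducttop(a,(170,130,240,255));print('duct',axis(e),rc)
h=cv2.cvtColor(a['img'],cv2.COLOR_RGB2HSV)
k=np.zeros(m.shape,bool);k[155:235,250:325]=1
blue=(h[...,0]>100)&(h[...,0]<125)&(h[...,1]>130)&k
n,l,s,cc=cv2.connectedComponentsWithStats(blue.astype(np.uint8));print('blue',[x for x in zip(s[1:].tolist(),cc[1:].round(1).tolist()) if x[0][4]>60])
wh=(h[...,1]<40)&(h[...,2]>190)&k
rw=rect(big(wh));bb=cv2.boxPoints(rw);bb=bb[bb[:,1].argsort()];print('groove',axis(ray(a,[bb[:2].mean(0),bb[2:].mean(0)],.008)),rw)
rb=rect(blue|wh);bb=cv2.boxPoints(rb);bb=bb[bb[:,1].argsort()];print('block',axis(ray(a,[bb[:2].mean(0),bb[2:].mean(0)],.003)),rb)
print('blk corners',ray(a,bb,.003).round(4).tolist())
# stripe in both views -> triangulate mid and ends
S=[]
for c,bx in((a,(185,145,222,243)),(b,(185,205,272,265))):
    hh=cv2.cvtColor(c['img'],cv2.COLOR_RGB2HSV);m=(hh[...,1]<70)&(hh[...,2]>170);k=np.zeros(m.shape,bool);k[bx[1]:bx[3],bx[0]:bx[2]]=1
    rr=rect(big(m&k));q=cv2.boxPoints(rr);d=max(rr[1]);print('stripe',rr)
    S.append(np.array(rr[0]))
def line(c,uv): p,q=ray(c,uv,0)[0],ray(c,uv,.1)[0];return p,(q-p)/np.linalg.norm(q-p)
(p1,d1),(p2,d2)=line(a,S[0]),line(b,S[1])
t=np.linalg.lstsq(np.c_[d1,-d2],p2-p1,rcond=None)[0];print('stripe mid',p1+d1*t[0],p2+d2*t[1])
for nm,bx,lo,z in(('bottle',(350,180,395,220),(100,130,80),.0),('clean',(250,262,325,290),None,.01),('box',(255,85,305,130),None,.034)):
    k=np.zeros(m.shape,bool);k[bx[1]:bx[3],bx[0]:bx[2]]=1
    mm=k&((h[...,1]>110))
    rr=rect(big(mm));print(nm,rr,ray(a,rr[0],z).round(3))
E
```

```text
duct (array([0.5872, 0.2328, 0.025 ]), -5.96, 0.2027) ((204.1316375732422, 194.69424438476562), (20.99460792541504, 89.10887145996094), 6.788974285125732)
blue [([260, 171, 19, 46, 825], [268.9, 193.5]), ([294, 172, 17, 46, 761], [302.0, 194.8])]
groove (array([0.5894, 0.0447, 0.008 ]), -1.38, 0.1105) ((285.855712890625, 194.4830322265625), (13.52163314819336, 47.32571792602539), 1.5074357986450195)
block (array([0.5916, 0.0837, 0.003 ]), 0.27, 0.1055) ((269.0, 193.5), (45.0, 18.0), 90.0)
blk corners [[0.6441, 0.1051, 0.003], [0.6445, 0.0628, 0.003], [0.5389, 0.0624, 0.003], [0.5387, 0.1045, 0.003]]
stripe ((202.99998474121094, 193.49996948242188), (35.99999237060547, 96.99998474121094), 0.0)
stripe ((229.36634826660156, 227.7584686279297), (77.3668212890625, 3.58349871635437), 27.34987449645996)
stripe mid [0.58805486 0.23267449 0.05058296] [0.58324476 0.22989856 0.05006958]
bottle ((381.5, 198.0), (10.0, 11.0), 90.0) [[ 0.583 -0.183  0.   ]]
clean ((294.39483642578125, 277.2879333496094), (43.33685302734375, 10.863574981689453), 3.3664605617523193) [[0.399 0.025 0.01 ]]
box ((280.94097900390625, 107.25562286376953), (34.32855224609375, 25.708938598632812), 12.994616508483887) [[0.788 0.059 0.034]]
```

>>> {"op": "step_arm", "data": {"increments": [[0.016, 0.042, 0, 8.5, 0.0878], [0.016, 0.042, 0, 8.5, 0.0878], [0.016, 0.042, 0, 8.5, 0.0878], [0.016, 0.042, 0, 8.5, 0.0878], [0.016, 0.042, 0, 8.5, 0.0878], [0.016, 0.042, 0, 8.5, 0.0878], [0.016, 0.042, 0, 8.5, 0.0878], [0.016, 0.042, 0, 0, 0.0878]]}}

```text
clock: 1.0
position: [0.3828, -0.227, 0.4032]
tcp_rot: [0.524, 0.475, -0.523, 0.476]
ft_force: [1.0, -0.1, 0.8]
opening: 1.001
```

>>> {"op": "step_arm", "data": {"increments": [[0.016, 0.042, 0, 0, 0.0878], [0.016, 0.042, 0, 0, 0.0878], [0.016, 0.042, 0, 0, 0.0878], [0.016, 0.042, 0, 0, 0.0878], [0.016, 0.042, 0, 0, 0.0878], [0.016, 0.042, 0, 0, 0.0878], [0.016, 0.042, 0, 0, 0.0878], [0.016, 0.042, 0, 0, 0.0878]]}}

```text
clock: 1.8
position: [0.5126, 0.1244, 0.4043]
tcp_rot: [0.524, 0.474, -0.522, 0.477]
ft_force: [0.8, -0.6, 0.4]
opening: 0.996
```

>>> {"op": "step_arm", "data": {"increments": [[0.019, 0.044, 0, 0, 0.0878], [0.019, 0.044, 0, 0, 0.0878], [0.019, 0.044, 0, 0, 0.0878], [0.019, 0.04, 0, 0, 0.0878], [0, 0, 0, 0, 0.0878], [0, 0, -0.045, 0, 0.0878], [0, 0, -0.045, 0, 0.0878], [0, 0, 0, 0, 0.0878]]}}

```text
clock: 2.6
position: [0.5903, 0.3099, 0.3122]
tcp_rot: [0.524, 0.476, -0.519, 0.48]
ft_force: [-0.2, -0.9, -0.6]
opening: 0.995
```

>>> {"op": "step_arm", "data": {"increments": [[0, 0, -0.04, 0, 0.0878], [0, 0, -0.04, 0, 0.0878], [0, 0, -0.024, 0, 0.0878], [0, 0, 0, 0, 0.0878], [0, 0, 0, 0, 0.0878]]}}

```text
clock: 3.1
position: [0.5927, 0.3079, 0.2142]
tcp_rot: [0.526, 0.474, -0.518, 0.48]
ft_force: [-0.4, 0.3, -0.3]
opening: 1.004
```

```bash
python3 - <<'E'
from h import *
cap('top','top1.png');b=cap('side','side1.png');cv2.imwrite('pics/side1c.png',cv2.resize(b['img'][150:320,120:340,::-1],None,fx=3,fy=3))
s=r.get_state();print(s['clock'],s['position'])
E
```

```text
3.2 [0.59284501 0.30809528 0.21469959]
```

View pics/side1c.png

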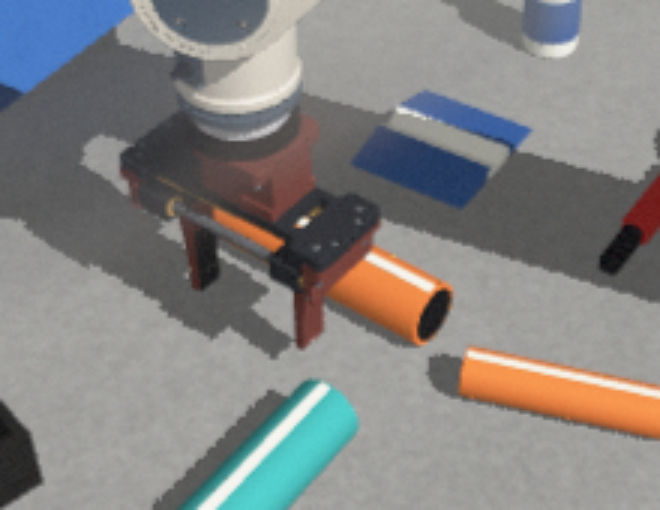

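>>> {"op": "step_arm", "data": {"increments": [[0, -0.012, -0.01, 0, 0.0878], [0, -0.012, 0, 0, 0.0878], [0, -0.008, 0, 0, 0.0878], [0, -0.003, 0, 0, 0.0878], [0, -0.003, 0, 0, 0.0878], [0, -0.003, 0, 0, 0.0878]]}}

```text
clock: 3.8
position: [0.5944, 0.2634, 0.2094]
tcp_rot: [0.529, 0.473, -0.515, 0.481]
ft_force: [-0.2, -0.2, 0.2]
opening: 0.998
```

```bash
python3 - <<'E'
from h import *
s=r.get_state();print(s['clock'],s['position'],s['ft_force'])
b=cap('side','side2.png');cv2.imwrite('pics/side2c.png',cv2.resize(b['img'][150:320,120:340,::-1],None,fx=3,fy=3))
E
```

```text
3.8 [0.59443157 0.2634401  0.20944017] [-0.19962195 -0.23947202  0.19020564]
```

View pics/side2c.png

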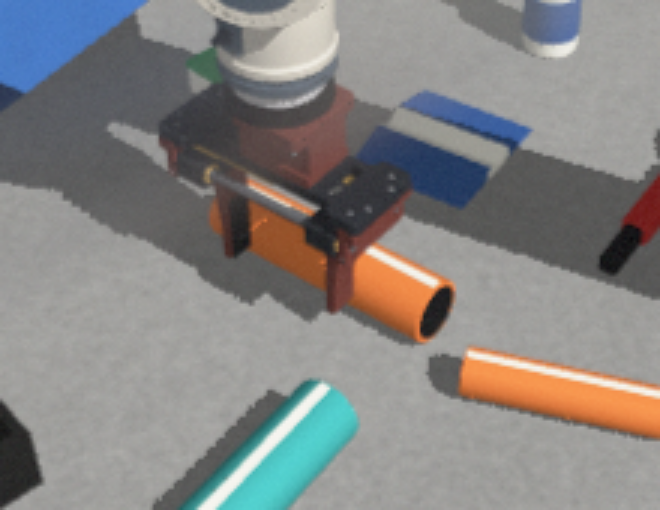

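>>> {"op": "step_arm", "data": {"increments": [[0, 0.008, 0, 0, 0.0878], [0, 0, -0.008, 0, 0.0878], [0, 0, 0, 0, 0.0878]]}}

```text
clock: 4.15
position: [0.5944, 0.2722, 0.2008]
tcp_rot: [0.529, 0.473, -0.515, 0.481]
ft_force: [-0.3, 0.3, -0.2]
opening: 1.0
```

>>> {"op": "step_arm", "data": {"increments": [[0, -0.004, 0, 0, 0.0878], [0, -0.004, 0, 0, 0.0878], [0, -0.004, 0, 0, 0.0878], [0, -0.004, 0, 0, 0.0878], [0, -0.004, 0, 0, 0.0878], [0, -0.005, 0, 0, 0.0878], [0, -0.005, 0, 0, 0.0878], [0, -0.005, 0, 0, 0.0878]]}}

```text
clock: 4.95
position: [0.5942, 0.2349, 0.2004]
tcp_rot: [0.529, 0.474, -0.515, 0.481]
ft_force: [0.1, 0.8, 0.5]
opening: 1.002
```

```bash
cat > look.py <<'E'
import sys
from h import *
n=sys.argv[1]
s=r.get_state();print(s['clock'],s['position'].round(4),s['ft_force'].round(2))
b=cap('side');c=cap('top');cv2.imwrite(f'pics/c{n}.png',np.vstack([cv2.resize(b['img'][140:290,140:340,::-1],(800,600)[:2])[:, :][::2,::2],cv2.resize(c['img'][120:260,170:340,::-1],(400,300))]))
E
python3 look.py 3
```

```text
4.95 [0.5942 0.2349 0.2004] [0.05 0.79 0.48]
```

View pics/c3.png

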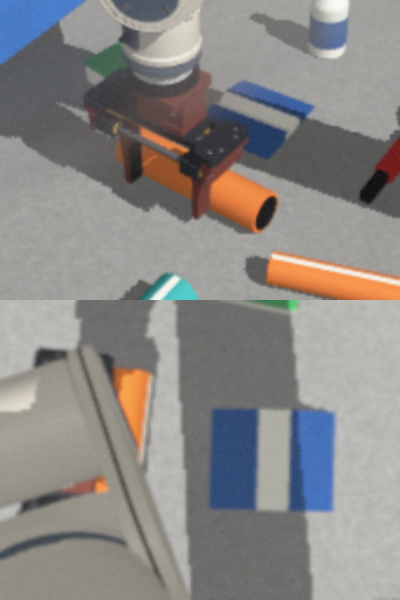

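>>> {"op": "step_arm", "data": {"increments": [[0, -0.005, 0, 0.5, 0.0878], [0, -0.005, 0, 0.5, 0.0878], [0, -0.005, 0, 0.5, 0.0878], [0, -0.005, 0, 0.5, 0.0878], [0, -0.005, 0, 0.5, 0.0878], [0, -0.005, 0, 0.5, 0.0878], [0, -0.005, 0, 0.5, 0.0878], [0, -0.005, 0, 0, 0.0878]]}}

```text
clock: 5.85
position: [0.5942, 0.1917, 0.2004]
tcp_rot: [0.513, 0.491, -0.498, 0.498]
ft_force: [0.8, -0.0, 0.1]
opening: 0.999
```

>>> {"op": "step_arm", "data": {"increments": [[0, -0.005, 0, 0, 0.0878], [0, -0.005, 0, 0, 0.0878], [0, -0.005, 0, 0, 0.0878], [0, -0.005, 0, 0, 0.0878]]}}

```text
clock: 6.25
position: [0.5942, 0.1698, 0.2005]
tcp_rot: [0.513, 0.491, -0.498, 0.498]
ft_force: [-0.2, -0.1, 0.4]
opening: 1.002
```

```bash
python3 look.py 4
```

```text
6.25 [0.5942 0.1698 0.2005] [-0.23 -0.05  0.35]
```

View pics/c4.png

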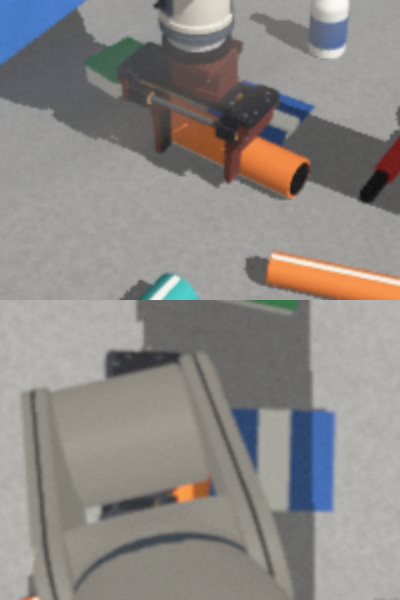

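>>> {"op": "step_arm", "data": {"increments": [[0, -0.005, 0, 0, 0.0878], [0, -0.005, 0, 0, 0.0878], [0, -0.005, 0, 0, 0.0878], [0, -0.005, 0, 0, 0.0878], [0, -0.005, 0, 0, 0.0878], [0, -0.005, 0, 0, 0.0878], [0, -0.005, 0, 0, 0.0878], [0, -0.005, 0, 0, 0.0878]]}}

```text
clock: 7.15
position: [0.5945, 0.1273, 0.2008]
tcp_rot: [0.513, 0.491, -0.498, 0.498]
ft_force: [-0.2, 1.4, 0.1]
opening: 0.999
```

>>> {"op": "step_arm", "data": {"increments": [[0, -0.004, 0, 0, 0.0878], [0, -0.004, 0, 0, 0.0878], [0, -0.004, 0, 0, 0.0878], [0, -0.003, 0, 0, 0.0878]]}}

```text
clock: 7.55
position: [0.5946, 0.1108, 0.201]
tcp_rot: [0.514, 0.491, -0.498, 0.498]
ft_force: [-0.2, 1.2, 1.0]
opening: 1.0
```

```bash
python3 look.py 5
```

```text
7.55 [0.5946 0.1108 0.201 ] [-0.22  1.25  0.97]
```

View pics/c5.png

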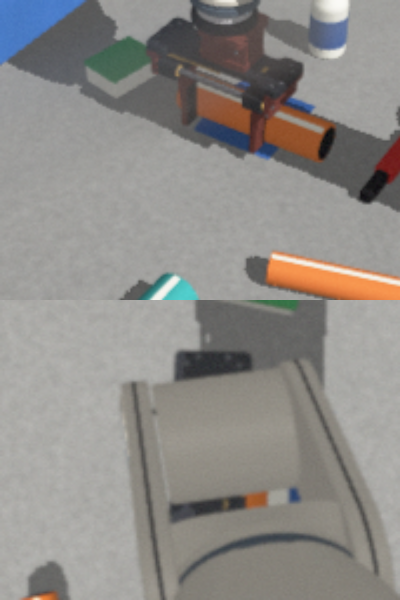

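>>> {"op": "step_arm", "data": {"increments": [[0, -0.003, 0, 0, 0.0878], [0, -0.003, 0, 0, 0.0878], [0, -0.003, 0, 0, 0.0878], [0, -0.003, 0, 0, 0.0878], [0, -0.003, 0, 0, 0.0878], [0, -0.002, 0, 0, 0.0878], [0, -0.002, 0, 0, 0.0878], [0, -0.002, 0, 0, 0.0878]]}}

```text
clock: 8.45
position: [0.5942, 0.0878, 0.2006]
tcp_rot: [0.513, 0.491, -0.498, 0.498]
ft_force: [-0.1, -0.5, -0.4]
opening: 0.999
```

```bash
python3 look.py 6
```

```text
8.45 [0.5942 0.0878 0.2006] [-0.08 -0.54 -0.45]
```

View pics/c6.png

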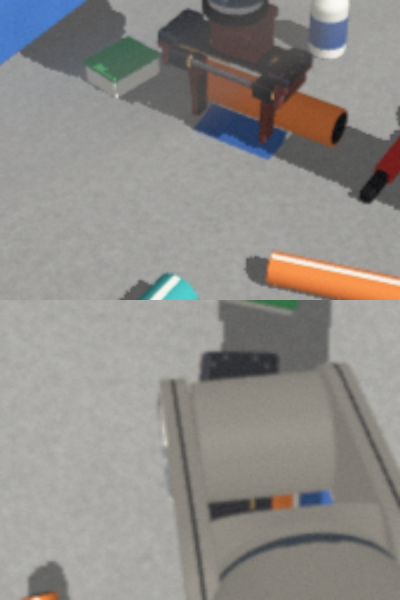

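It looks seated: the −y edge is at top-view column ~297, which matches a groove centre at 286 plus the bar's radius. I'll back the fingers off, lift clear and measure.

>>> {"op": "step_arm", "data": {"increments": [[0, 0.005, 0, 0, 0.0878], [0, 0.02, 0, 0, 0.0878], [0, 0.03, 0, 0, 0.0878], [0, 0.02, 0.03, 0, 0.0878], [0, 0.02, 0.045, 0, 0.0878], [0, 0.04, 0.03, 0, 0.0878], [-0.02, 0.045, 0, 0, 0.0878], [-0.02, 0.045, 0, 0, 0.0878]]}}

```text
clock: 9.35
position: [0.554, 0.3176, 0.3093]
tcp_rot: [0.515, 0.489, -0.5, 0.495]
ft_force: [0.6, 0.8, 0.4]
opening: 0.999
```

>>> {"op": "step_arm", "data": {"increments": [[-0.02, 0.045, 0, 0, 0.0878], [-0.02, 0.045, 0, 0, 0.0878], [-0.02, 0.045, 0, 0, 0.0878], [0, 0, 0, 0, 0.0878], [0, 0, 0, 0, 0.0878]]}}

```text
clock: 9.85
position: [0.4883, 0.4614, 0.3111]
tcp_rot: [0.515, 0.491, -0.496, 0.497]
ft_force: [-0.2, -0.1, -0.3]
opening: 1.0
```

```bash
python3 look.py 7; python3 - <<'E'
from h import *
c=cap('top')
e,rc,m=ducttop(c,(240,120,330,260),.032);d=e[0]-e[1]
print(e.mean(0),np.degrees(np.arctan2(d[1],d[0])),np.linalg.norm(d),rc)
E
```

```text
9.85 [0.4883 0.4614 0.3111] [-0.17 -0.12 -0.32]
[0.57425455 0.04815431 0.032     ] -1.3759066494365653 0.20420213114442592 ((285.42388916015625, 200.89273071289062), (17.993770599365234, 90.04776763916016), 1.5074357986450195)
```

View pics/c7.png

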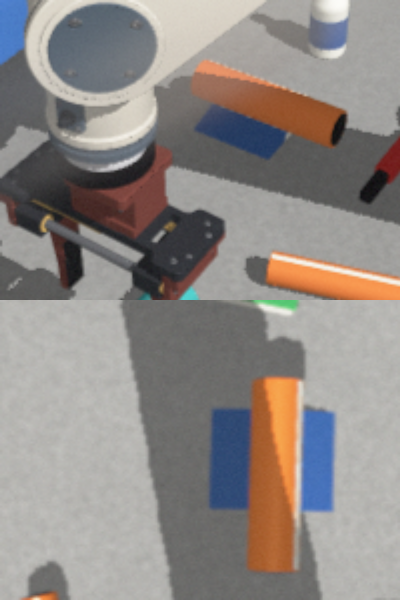

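The bar lies in the groove, parallel to it, with both ends past the block and the fingers clear. The stripe shows on its −y edge, as expected after about 1.2 turns.

```bash
python3 -c "
from plant import r
print(r.close_job())"
```

```text
the job is handed in; nothing more can be done
None
```

I rolled the large orange duct about 190 mm toward −y with the two open fingertips, over the blue ramp and into the V-block groove. I straightened it by about 4° on the way. I then backed the fingers off and handed in just under 10 s on the clock.

**Position:**
- The last top view puts the duct at (0.574, 0.048), against a block centre of about (0.589, 0.0445).
- It sits about 15 mm off along the groove, inside the 44 mm limit, with both ends past the block.
- The 3.5 mm sideways difference is mostly because the white stripe on the −y edge was left out of the colour mask. Corrected, it is about 0–1 mm.

**Squareness:** the duct's heading is −1.4°, the same as the groove's.

**Rolling:** I never photographed the stripe underneath. Three views fit rolling without slip: forward at first, hidden by about 93 mm, then back near the top on the ramp. It finished on the −y edge, about 1.2 turns in all.

**Force:** the wrist force in the readings between moves stayed below about 1.5 N.

**Not checked:** I took the 32 mm seated height from the task text and did not measure it again in two views at the end. The bystanders looked in place wherever they showed in the pictures, but I did not measure them again either.

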